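Weigh a pigment canister on the spring balance

ROBOT

A 6-joint arm with a two-finger parallel gripper is mounted at the origin on the work surface. World frame = base frame: x ahead of the robot, y to its left, z up, the work surface at z = 0. Lengths are in m, angles in rad, forces in N, time in s.
With the tool pointing down it reaches from about 0.25 to 0.8 m from the base axis. Payload 8.5 kg.
Tool frame: the origin (TCP) lies at the very end of the fingers, on their centre line; the grasp point (between the pads) lies 19 mm behind it; z points along the fingers, x is the direction in which the jaws open and shut, and the axes are right-handed (so a half turn about z gives the same grasp; the last joint's range is limited). The gripper opens to 85 mm and grips with 20 to 120 N. Pads are 22 mm wide; open, the fingers measure 114 mm over their backs; the gripper's body (76 mm by 85 mm) begins 54 mm behind the grasp point. The pads swing forward as they close: fully open they stand 13 mm farther back than shut.
Start: joints at [-1.151, 0.238, -0.013, 1.319, 0, 1.571], TCP at [0.214, -0.479, 0.231] pointing down, gripper open.
Joint ranges: [-2.66, 2.66], [-1.03, 1.9], [-1.14, 1.46], [-1.82, 2.27], [-1.45, 1.34], [-3.14, 3.14]. Speed limits (rad/s): [2.22, 2.22, 2.79, 3.14, 3.14, 3.14].

INTERFACE

Orientations are given as a 3x3 rotation matrix whose columns are the frame's x, y, z axes.
In Python, from rig import state, grab_frame, get_calibration, job_done gives the robot as it stands.
- The arm moves only by the shell command python3 -m creep 'ROWS'. ROWS is JSON, one flat list of numbers, 7 for each row, row after row: the shift along the tool's x, y, z in mm, then the turn, a rotation vector about the tool's x, y, z in degrees, then the gripper's target within -1 to 1 (shut at 1, half-way at 0, fully open at -1). In form: [x, y, z, rx, ry, rz, jaw, x, y, z, rx, ry, rz, jaw, ...]. A call has 1 to 12 rows; each row shifts and turns the commanded pose from where the row before left it, along the tool's axes as they then stand; what a row does not reach is not made up. A row lasts 1/12 s, in which the tool goes at most 41.7 mm and 7.16 degrees, less where a joint would pass 70% of its speed; a pose out of reach is approached as far as the arm can. A call is refused whole if a number of a shift passes 41.7 or a number of a turn 7.16, either way. A call with a gripper value outside its range is refused whole. The fingers move at their own pace and stop on an object; the grip force is fixed at half the most. Time passes only in rows, so rows that do not move let the fingers close. It gives the time, the measured TCP pose, the force and the opening at its end, in the units of the state.
- state(): the state, without advancing time (a new reading comes with each control period).
- grab_frame(name): name is "scene" or "side" or "wrist"; returns (picture, depth): 480x640x3 uint8, blue, green, red; 480x640 float32, m along the optical axis (not along the pixel's ray), 0 where there is no reading.
- get_calibration(name): a dict with "camera_matrix" (3x3 intrinsics, pixels), "rvec" (rotation vector, rad) and "tvec" (3), from world to camera coordinates, as OpenCV has them; the wrist camera has in their place "mount" (4x4, takes a point from camera to tool coordinates, whose origin is the TCP and whose axes are the tool frame's). Camera axes: x right, y down, z forward; pixel columns grow to the right and rows downward; lengths in m; the calibration is good to about 2 mm. The wrist camera is an equidistant fisheye: a pixel r from the principal point sees the ray r / f radians off the axis. A picture is of the moment at which its call begins: read the wrist's pose just before it. get_calibration takes no time and is no camera call.
- job_done(): hands the job in, once; it reports no verdict.
The state is a dict: "time": time; "joint_pos": joint angles; "joint_vel": joint speeds; "tau": joint torques, N m; "eef_pos": TCP position; "ee_rot": TCP orientation; "contact_force": force on the tool from outside, world axes, zero at the start; "ft_torque": the same for the moment, N m; "width": opening from 0.0 (shut) to 1.0 (fully open).
Only numpy, scipy, OpenCV 4.12 (cv2) and the standard library are available. Lean on these libraries where they do the work, as an engineer would, in place of code of your own. Each camera call takes 0.05 s, during which the arm holds its last target. There are 200 camera calls.

TASK

Weigh the blue pigment canister: hang it by its stirrup on the red-tipped hook of the spring balance, letting the hook sink slowly and gently until it alone carries the weight, then let go so that the hook barely stirs, and without pulling the hook down to its stop. Once the hook has come to rest, press the green hold button fully in and let it out again, leaving the canister hanging still and the other things where they are.

Things in the scene. Friction and masses are not known exactly. Their poses are not given: they have to be found in the camera images.
- blue_tin_grip (a point): Centre of the upright square wooden grip (22 x 22 mm, 44 mm tall) on top of the BLUE pigment canister, a loose lidded tin 66 mm across with a steel stirrup between lid and grip. This point is 129 mm above the canister's underside; z up, x through the stirrup's window. The weight is not known: 0.18 to 0.72 kg
- blue_tin_eye (a point): Middle of the underside of the strap that closes the blue canister's stirrup window at the top, 27 mm straight below the grip's centre: the place that rests on the hook. The window is open right through along x, 40 mm wide along y and 42 mm high (from the lid's top up to this point). The strap is 14 mm along x, 48 mm along y, 5 mm thick; the grip stands on it
- blue_tin: The blue canister; origin at the centre of its underside, x through the stirrup's window, z up. Heights above the underside: lid top 60 mm, strap 102 to 107 mm, grip 107 to 151 mm
- yellow_tin: A second canister of the same shape, yellow; origin at the centre of its underside. To be left alone
- hook_seat (a point): Middle of the top face of the hook's seat, about 250 mm above the table when empty; moves down with the hook. x points from the hook's free tip back along its level bar to the column (140 mm away), z up. The red upturned tip begins 22 mm from here along -x, is 6 mm thick and rises 14 mm above the seat; 19 mm along +x a red shoulder rises 8 mm. Nothing is above the hook
- scale_arm (a joint): How far the sprung hook has sunk (m): 0 empty, growing downwards, about 12.5 mm for each newton hung on it (0.02 to 0.09 m for the canister), stop at 0.110. Light damping: a load let go 1 N off balance bounces for some seconds. The hook bar is 8 mm wide and, at the seat, 6 mm thick; the column behind it is 26 x 30 mm, 293 mm tall
- hold_button_top (a point): Centre of the top of the round green hold button (32 mm across) on the base of the balance stand, about 145 mm from the column and on the side away from the hook; its top is about 40 mm above the table and it goes straight down
- hold_button (a joint): Travel of the hold button (m): 0 out, 0.006 fully in; a spring of 5 N at full travel brings it back
- brush_pot: White pot with brushes, 76 mm across, 0.22 m tall with its brushes; origin under its centre. Bystander
- water_cup: Clear empty water cup, 84 mm across, 95 mm tall; origin under its centre. Bystander
- ink_bottle: Small amber ink jar, 48 mm across, 65 mm tall; origin under its centre. Bystander
- dish: White porcelain dish, 90 mm across, 25 mm tall; origin under its centre. Bystander
There are look-alikes about, which are no part of the job. What is shaped like the blue_tin but purple is not meant.

How it is judged:
On the way, in this order (a step that is already met when the one before it is completed fails the run):
1. the blue canister hangs by its strap on the hook, let go and settled (distance between blue_tin_eye and hook_seat below 0.024 m and value of joint scale_arm above 0.012 m and contact force between blue_tin and scale_arm above 1 N and contact force between blue_tin and the fingers below 0.05 N and velocity of joint scale_arm between -0.01 and 0.01 m/s), for 0.4 s.
2. the hold button is pressed fully in (value of joint hold_button above 0.0045 m).
At the end, for the whole second after the job is handed in: The blue canister hangs on the hook: the middle of its strap within 24 mm of the seat's middle, the hook sunk by more than 12 mm and carrying more than 1 N, hook slower than 10 mm/s and canister slower than 30 mm/s; the hold button is out again (less than 2 mm in) (distance between blue_tin_eye and hook_seat below 0.024 m and value of joint scale_arm above 0.012 m and contact force between blue_tin and scale_arm above 1 N and velocity of joint scale_arm between -0.01 and 0.01 m/s and linear speed of blue_tin below 0.03 m/s and value of joint hold_button below 0.002 m); the robot touches nothing.
It fails at once if the hook moves faster than 70 mm/s (load dropped on it, let go before it is carried, pulled too far or lifted off abruptly) (velocity of joint scale_arm above 0.07 m/s or velocity of joint scale_arm below -0.07 m/s).
It fails at once if the hook is pulled down to its stop (sunk more than 105 mm) (value of joint scale_arm above 0.105 m).
It fails at once if the canister and the hook are pressed together with more than 12 N (contact force between blue_tin and scale_arm above 12 N).
It fails at once if the hold button is pressed (more than 3 mm) while no load hangs on the hook or the hook still moves (20 mm/s) (value of joint hold_button above 0.003 m and (value of joint scale_arm below 0.012 m or velocity of joint scale_arm above 0.02 m/s or velocity of joint scale_arm below -0.02 m/s)).
It fails at once if a bystander is moved by more than 20 mm (distance of any of yellow_tin, brush_pot, water_cup, ink_bottle, dish from where it was at the start of the episode above 0.02 m).
It also fails if it takes over 72 s, if anything falls off the work surface, if the arm or the gripper's body presses on something with over 40 N, if the wrist force passes 120 N, or if a joint passes its speed limit or range.

## Working session

There is one attempt and no reset: what is moved stays moved. The work goes in short steps, Python scripts to look and compute and a shell command to move; the robot and the scene stay as the last step left them, time stands still between calls to the robot, and variables do not carry over. Pictures are saved under pics/ and viewed, on a budget of 10 in all, crops included, one or two more only if the job needs it, and the job is handed in when it is done.

```bash
mkdir -p pics; ls
cat > h.py <<'E'
import numpy as np,cv2
from rig import state,grab_frame,get_calibration
def cloud(name,d):
    c=get_calibration(name);K=np.array(c["camera_matrix"]);R=cv2.Rodrigues(np.array(c["rvec"],float))[0];t=np.array(c["tvec"],float).reshape(3)
    v,u=np.mgrid[:480,:640];p=np.stack([(u-K[0,2])/K[0,0]*d,(v-K[1,2])/K[1,1]*d,d],-1)
    return (p-t)@R
E
python3 - <<'E'
from h import *
for n in("scene","side"):
    im,d=grab_frame(n);cv2.imwrite(f"pics/{n}0.png",im);np.save(n+"0.npy",d)
    c=get_calibration(n);print(n,np.array(c["camera_matrix"]).tolist(),(-cv2.Rodrigues(np.array(c["rvec"],float))[0].T@np.array(c["tvec"],float).reshape(3)))
print(get_calibration("wrist"));print(state())
E
```

```text
pics
scene [[519.7876423006691, 0.0, 315.7933344673238], [0.0, 519.7876423006691, 235.2785118240737], [0.0, 0.0, 1.0]] [1.05752075 0.6481591  0.9453894 ]
side [[468.0106901058524, 0.0, 317.4533515386884], [0.0, 468.0106901058524, 235.3580283945561], [0.0, 0.0, 1.0]] [0.28453355 0.92112214 0.74332384]
{'camera_matrix': array([[371.64829954,   0.        , 315.82408801],
       [  0.        , 371.64829954, 237.983081  ],
       [  0.        ,   0.        ,   1.        ]]), 'mount': array([[ 9.99999830e-01,  4.95466987e-04, -3.06190459e-04,
        -1.26022556e-04],
       [-3.94797923e-04,  9.63114314e-01,  2.69092292e-01,
        -6.76581629e-02],
       [ 4.28222761e-04, -2.69092125e-01,  9.63114347e-01,
        -1.43281775e-01],
       [ 0.00000000e+00,  0.00000000e+00,  0.00000000e+00,
         1.00000000e+00]])}
{'time': 0.1, 'joint_pos': array([-1.15103258e+00,  2.38748008e-01, -1.41195247e-02,  1.31918056e+00,
       -1.80320095e-05,  1.57080767e+00]), 'joint_vel': array([-0.00121214, -0.00174911,  0.00239316, -0.00032227,  0.00042538,
       -0.000134  ]), 'tau': array([-1.90365886e-04, -5.39719212e+01,  3.46999311e+01,  1.34261936e-02,
       -2.80188988e-05, -2.83563867e-05]), 'eef_pos': array([ 0.21381806, -0.4791156 ,  0.23074725]), 'ee_rot': array([[ 4.07534046e-01, -9.13189862e-01, -5.26615398e-04],
       [-9.13189156e-01, -4.07534385e-01,  1.13574137e-03],
       [-1.25176138e-03,  1.80461977e-05, -9.99999216e-01]]), 'contact_force': array([0.22656331, 0.34517674, 0.32748795]), 'ft_torque': array([ 0.0175379 ,  0.02750032, -0.01984193]), 'width': 0.9973272593428796}
```

View pics/scene0.png

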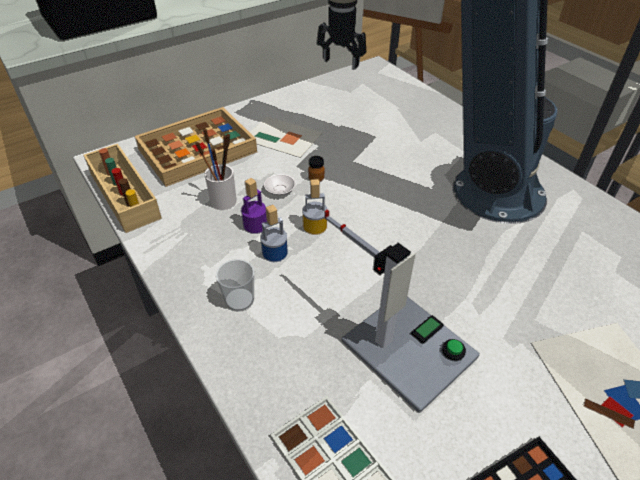

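View pics/side0.png

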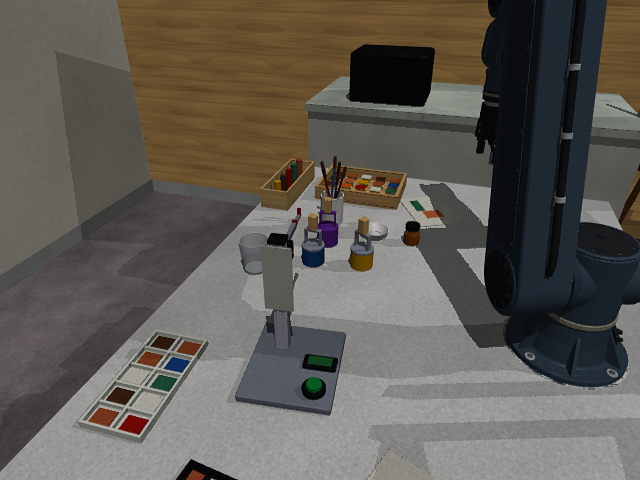

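The scene view shows three tins: purple (254,215), blue (274,245) and yellow (315,218). Blue is the one meant. The purple one is the look-alike, and the yellow one has to stay put. The hook's red tip is at (327,213), the column at (395,300) and the button at (454,349). In the side view, blue is at (313,252), the hook tip at (298,211) and the button at (314,385).

Run:
```python
from h import *
S={}
for n in("scene","side"):
    im=cv2.imread(f"pics/{n}0.png");d=np.load(n+"0.npy");P=cloud(n,d);S[n]=im,d,P
    hsv=cv2.cvtColor(im,cv2.COLOR_BGR2HSV);H,s,v=[hsv[...,i].astype(int) for i in range(3)]
    X,Y,Z=[P[...,i] for i in range(3)];ok=d>0
    x0,x1,y0,y1=(230,420,170,300) if n=="scene" else (230,440,190,300)
    box=np.zeros_like(ok);box[y0:y1,x0:x1]=1
    def rep(l,m):
        q=P[m&ok]; 
        if len(q):print(n,l,len(q),"med",np.median(q,0).round(3),"min",np.percentile(q,2,axis=0).round(3),"max",np.percentile(q,98,axis=0).round(3))
    rep("blue",box&(H>100)&(H<122)&(s>120)&(Z>.005)); rep("yellow",box&(H>17)&(H<32)&(s>150)&(Z>.005)&(Z<.06))
    rep("purple",box&(H>126)&(H<150)&(s>100)); 
    wood=((H>8)&(H<25)&(s>60)&box&(Z>.10)&(Z<.17)).astype(np.uint8)
    nn,L,st,_=cv2.connectedComponentsWithStats(wood)
    for i in range(1,nn):
        if st[i,4]>25:print(st[i]);rep("wood",L==i);rep("woodtop",(L==i)&(Z>.147))
    red=((H<6)|(H>174))&(s>130)&box&(Z>.2)
    nn,L,st,_=cv2.connectedComponentsWithStats(red.astype(np.uint8))
    for i in range(1,nn):
        if st[i,4]>3:print(st[i]);rep("red",L==i)
    rep("green",(H>45)&(H<80)&(s>150)&(Z<.06)&(Z>.03)&(X>.2)&(np.arange(480)[:,None]>330))
    rep("hookbar",box&(Z>.225)&(Z<.29)&(s<80))
a,b=S["scene"][0][165:315,220:420],S["side"][0][180:290,225:425]
cv2.imwrite("pics/c1.png",np.vstack([cv2.resize(x,None,fx=2.3,fy=2.3,interpolation=cv2.INTER_CUBIC) for x in(a,b)]))
```

```text
scene blue 313 med [ 0.658 -0.123  0.03 ] min [ 0.609 -0.149  0.007] max [0.677 0.2   0.27 ]
scene yellow 280 med [ 0.527 -0.148  0.027] min [ 0.49  -0.176  0.006] max [ 0.542 -0.141  0.05 ]
scene purple 724 med [ 0.644 -0.25   0.057] min [ 0.61  -0.288  0.007] max [0.669 0.198 0.265]
[245 178  12  20 174]
scene wood 174 med [ 0.641 -0.256  0.135] min [ 0.627 -0.273  0.109] max [ 0.649 -0.25   0.153]
scene woodtop 44 med [ 0.639 -0.262  0.15 ] min [ 0.628 -0.273  0.147] max [ 0.648 -0.251  0.153]
[310 179  10  19 150]
scene wood 150 med [ 0.513 -0.166  0.136] min [ 0.5   -0.182  0.109] max [ 0.523 -0.159  0.151]
scene woodtop 48 med [ 0.51  -0.172  0.149] min [ 0.498 -0.182  0.148] max [ 0.52  -0.162  0.152]
[266 205  12  20 182]
scene wood 182 med [ 0.648 -0.142  0.137] min [ 0.637 -0.157  0.11 ] max [ 0.657 -0.137  0.151]
scene woodtop 55 med [ 0.646 -0.148  0.149] min [ 0.636 -0.161  0.147] max [ 0.656 -0.138  0.151]
[325 210   4   7  24]
scene red 24 med [0.618 0.033 0.257] min [0.615 0.03  0.251] max [0.622 0.035 0.264]
[341 224   5   7  15]
scene red 15 med [0.613 0.079 0.255] 
[... 949 characters left out ...]
]
side woodtop 35 med [ 0.643 -0.146  0.15 ] min [ 0.634 -0.157  0.147] max [ 0.654 -0.136  0.153]
[358 217  11  18 167]
side wood 167 med [ 0.507 -0.165  0.133] min [ 0.495 -0.18   0.108] max [ 0.521 -0.157  0.151]
side woodtop 33 med [ 0.507 -0.171  0.149] min [ 0.497 -0.184  0.147] max [ 0.518 -0.161  0.152]
[297 208   4   7  26]
side red 26 med [0.616 0.035 0.258] min [0.612 0.028 0.25 ] max [0.62  0.038 0.263]
[292 220   5   3  13]
side red 13 med [0.61  0.08  0.256] min [0.605 0.077 0.253] max [0.615 0.084 0.258]
side green 217 med [0.49  0.316 0.039] min [0.475 0.241 0.03 ] max [0.514 0.33  0.042]
side hookbar 993 med [0.594 0.229 0.254] min [0.563 0.059 0.226] max [0.62  0.234 0.285]
```

View pics/c1.png

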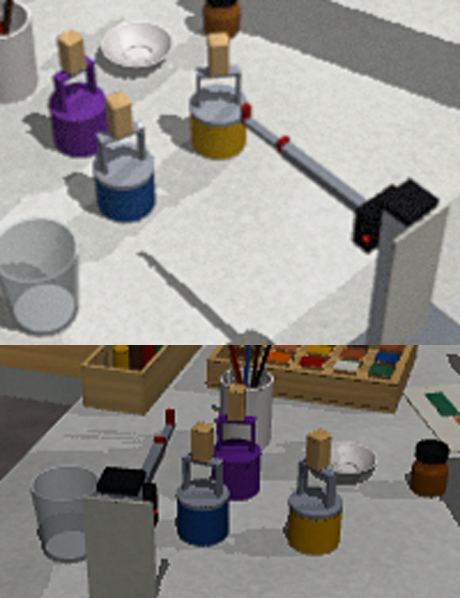

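Confirmed: the blue tin with the grey lid is at scene (274,245) and is separate from the purple one. Next I need the yaw of its stirrup and the hook's bearing.

Run:
```python
from h import *
for n in("scene","side"):
    im=cv2.imread(f"pics/{n}0.png");d=np.load(n+"0.npy");P=cloud(n,d);X,Y,Z=[P[...,i] for i in range(3)]
    near=np.hypot(X-.645,Y+.148)<.04
    q=P[near&(Z>.068)&(Z<.098)][:,:2]; print(n,"uprights",len(q)); 
    c,lab,ce=cv2.kmeans(q.astype(np.float32),2,None,(3,50,1e-5),5,0); print(ce.round(4),np.degrees(np.arctan2(*(ce[1]-ce[0])[::-1])),np.linalg.norm(ce[1]-ce[0]))
    q=P[near&(Z>.1475)&(Z<.155)][:,:2];print("top",cv2.minAreaRect((q*1000).astype(np.float32)))
    q=P[near&(Z>.1)&(Z<.108)][:,:2];print("strap",cv2.minAreaRect((q*1000).astype(np.float32)))
    q=P[near&(Z>.055)&(Z<.066)][:,:2];print("lid",cv2.minEnclosingCircle((q*1000).astype(np.float32)))
    m=(abs(X-.615)<.03)&(Y>.085)&(Y<.17)&(Z>.235)&(Z<.27);q=P[m];print("bar",len(q),cv2.fitLine(q[:,:2].astype(np.float32),cv2.DIST_HUBER,0,.001,.001).ravel(),np.percentile(q[:,2],[5,50,95]))
    m=(abs(X-.615)<.03)&(Y>.045)&(Y<.07)&(Z>.235)&(Z<.27);q=P[m];print("seat",len(q),np.median(q,0),np.percentile(q[:,2],[5,50,95]))
    m=(abs(X-.6)<.08)&(Y>.15)&(Y<.3)&(Z>.284)&(Z<.3);q=P[m];print("coltop",len(q));
    if len(q):print(cv2.minAreaRect((q[:,:2]*1000).astype(np.float32)))
    m=(abs(X-.6)<.08)&(Y>.15)&(Y<.3)&(Z>.02)&(Z<.2);q=P[m];print("col",len(q));
    if len(q):print(cv2.minAreaRect((q[:,:2]*1000).astype(np.float32)), np.median(q,0))
```

```text
scene uprights 65
[[ 0.6255 -0.146 ]
 [ 0.6687 -0.1503]] -5.592521 0.04340944
top ((645.4971923828125, -150.09835815429688), (20.546884536743164, 22.911304473876953), 0.5399559140205383)
strap ((646.1976318359375, -148.39443969726562), (18.442121505737305, 49.09968185424805), 77.36549377441406)
lid ((647.091796875, -150.86099243164062), 34.858673095703125)
bar 323 [ 0.10725684 -0.99423134  0.6094544   0.12202483] [0.24158692 0.25143262 0.25418958]
seat 54 [0.61624224 0.05752856 0.24758405] [0.24276165 0.24758405 0.25036315]
coltop 322
((595.5660400390625, 213.43817138671875), (36.83625793457031, 30.980453491210938), 7.875616073608398)
col 1309
((588.19287109375, 226.04568481445312), (135.525146484375, 142.7362060546875), 0.9893302917480469) [0.60371159 0.22633402 0.11257201]
side uprights 63
[[ 0.6663 -0.1498]
 [ 0.622  -0.1449]] 173.68848 0.044627015
top ((643.6723022460938, -147.20970153808594), (21.905216217041016, 20.606250762939453), 82.0556640625)
strap ((645.3114013671875, -149.282958984375), (21.268003463745117, 47.996498107910156), 88.89874267578125)
lid ((643.9281616210938, -149.1533660888672), 35.04708480834961)
bar 94 [ 0.18404827 -0.9829172   0.603057    0.12009045] [0.24389832 0.25283398 0.25457161]
seat 19 [0.61153759 0.055205   0.24884566] [0.24404157 0.24884566 0.25118133]
coltop 218
((593.4013671875, 215.11700439453125), (34.64339828491211, 32.36430740356445), 7.042890548706055)
col 1564
((587.27490234375, 227.47988891601562), (131.6804656982422, 146.0225830078125), 3.0518405437469482) [0.58864704 0.22791453 0.13221125]
```

```bash
python3 -m creep '[-6.3,-26.4,0,0,0,0,-1,-6.3,-26.4,0,0,0,0,-1,-6.3,-26.4,0,0,0,0,-1,-6.3,-26.4,0,0,0,0,-1,-6.3,-26.4,0,0,0,0,-1,-6.3,-26.4,0,0,0,0,-1,-6.3,-26.4,0,0,0,0,-1,-6.3,-26.4,0,0,0,0,-1,-6.3,-26.4,0,0,0,0,-1,-6.3,-26.4,0,0,0,0,-1,-6.3,-26.4,0,0,0,0,-1,-6.3,-26.4,0,0,0,0,-1]' && python3 -m creep '[-6.3,-26.4,0,0,0,0,-1,-6.3,-26.4,0,0,0,0,-1,-6.3,-26.4,0,0,0,0,-1,-6.3,-26.4,0,0,0,0,-1,-6.3,-26.4,0,0,0,0,-1,-6.3,-26.4,0,0,0,0,-1,-6.3,-26.4,0,0,0,0,-1,-6.3,-26.4,0,0,0,0,-1,0,0,0,0,0,-6.6,-1,0,0,0,0,0,-6.6,-1,0,0,0,0,0,-6.6,-1,0,0,0,0,0,-6.6,-1]' && python3 -m creep '[0,0,0,0,0,-6.6,-1,0,0,0,0,0,-6.6,-1,0,0,0,0,0,-6.6,-1,0,0,0,0,0,-6.6,-1,0,0,0,0,0,-7,-1,0,0,0,0,0,0,-1,0,0,0,0,0,0,-1]'
```

```text
time: 1.1
eef_pos: [0.4732, -0.2801, 0.2309]
ee_rot: [[0.408, -0.913, -0.001], [-0.913, -0.408, 0.0], [-0.001, 0.0, -1.0]]
contact_force: [-0.4, -0.8, 0.6]
width: 0.998
time: 2.1
eef_pos: [0.6447, -0.1488, 0.2305]
ee_rot: [[0.775, -0.632, -0.001], [-0.632, -0.775, 0.0], [-0.001, 0.001, -1.0]]
contact_force: [0.7, -0.3, 0.3]
width: 1.0
time: 2.68
eef_pos: [0.6446, -0.1491, 0.2309]
ee_rot: [[0.994, -0.111, -0.001], [-0.111, -0.994, 0.0], [-0.001, -0.0, -1.0]]
contact_force: [-0.1, 0.0, -0.8]
width: 0.999
```

Now a check from near with the wrist camera before I descend.

Run:
```python
from h import *
s=state();im,d=grab_frame("wrist");c=get_calibration("wrist");K=c["camera_matrix"];M=np.array(c["mount"])
v,u=np.mgrid[:480,:640];a=u-K[0,2];b=v-K[1,2];r=np.hypot(a,b)+1e-9;th=r/K[0,0]
p=np.stack([a/r*np.tan(th)*d,b/r*np.tan(th)*d,d],-1)
T=p@M[:3,:3].T+M[:3,3];P=T@s["ee_rot"].T+s["eef_pos"]
X,Y,Z=[P[...,i] for i in range(3)];near=(np.hypot(X-.645,Y+.148)<.04)&(d>0)
q=P[near&(Z>.146)&(Z<.156)];print(len(q),cv2.minAreaRect((q[:,:2]*1000).astype(np.float32)),np.median(q[:,2]))
q=P[near&(Z>.1)&(Z<.109)];print(len(q),cv2.minAreaRect((q[:,:2]*1000).astype(np.float32)))
cv2.imwrite("pics/w1.png",im)
```

```text
1143 ((643.9605712890625, -150.87498474121094), (21.48175048828125, 21.771198272705078), 83.99691009521484) 0.15137859801330222
613 ((643.4749145507812, -151.29017639160156), (14.451047897338867, 47.33727264404297), 84.50254821777344)
```

View pics/w1.png

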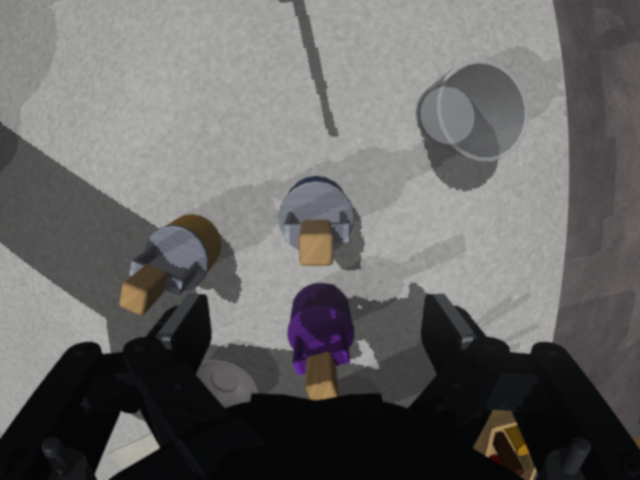

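The blue grip is at (316,243), midway between the open fingers, with yaw matching -6° and a top height of 151 mm. I'm descending 115 mm and shifting 1.5 mm in tool y.

```bash
python3 -m creep '[0,1.5,12,0,0,0,-1,0,0,15,0,0,0,-1,0,0,15,0,0,0,-1,0,0,15,0,0,0,-1,0,0,15,0,0,0,-1,0,0,13,0,0,0,-1,0,0,12,0,0,0,-1,0,0,10,0,0,0,-1,0,0,8,0,0,0,-1,0,0,0,0,0,0,-1]' && python3 -m creep '[0,0,0,0,0,0,1,0,0,0,0,0,0,1,0,0,0,0,0,0,1,0,0,0,0,0,0,1,0,0,0,0,0,0,1,0,0,0,0,0,0,1,0,0,0,0,0,0,1,0,0,0,0,0,0,1,0,0,0,0,0,0,1,0,0,0,0,0,0,1]'
```

```text
time: 3.57
eef_pos: [0.6438, -0.1504, 0.1145]
ee_rot: [[0.994, -0.109, -0.003], [-0.109, -0.994, 0.001], [-0.003, -0.0, -1.0]]
contact_force: [0.5, 1.2, -0.7]
width: 0.998
time: 4.4
eef_pos: [0.6448, -0.1506, 0.1169]
ee_rot: [[0.994, -0.107, 0.001], [-0.107, -0.994, -0.0], [0.001, -0.0, -1.0]]
contact_force: [-1.7, -0.3, 5.2]
width: 0.252
```

```bash
python3 -m creep '[0,0,-3,0,0,0,1,0,0,-6,0,0,0,1,0,0,-10,0,0,0,1,0,0,-16,0,0,0,1,0,0,-20,0,0,0,1,0,0,-20,0,0,0,1,0,0,-20,0,0,0,1,0,0,-20,0,0,0,1,0,0,-20,0,0,0,1,0,0,-18,0,0,0,1,0,0,-12,0,0,0,1,0,0,-6,0,0,0,1]' && python3 -m creep '[0,0,0,0,0,-6,1,0,0,0,0,0,-6.2,1,0,0,0,0,0,0,1,0,0,0,0,0,0,1,0,0,0,0,0,0,1,0,0,0,0,0,0,1]'
python3 - <<'E'
from h import *
f=[]
for i in range(4):
    im,d=grab_frame("side" if i%2 else "scene");f.append(state()["contact_force"])
    cv2.imwrite(f"pics/l{i}.png",im);np.save(f"l{i}.npy",d)
print(np.array(f).round(2));s=state();print(s["eef_pos"],s["width"])
for i,n in((2,"scene"),(3,"side")):
    P=cloud(n,np.load(f"l{i}.npy"));im=cv2.imread(f"pics/l{i}.png");hsv=cv2.cvtColor(im,cv2.COLOR_BGR2HSV);H,S=hsv[...,0],hsv[...,1]
    near=(np.hypot(P[...,0]-.645,P[...,1]+.15)<.045)
    b=near&(H>100)&(H<122)&(S>120)&(P[...,2]>.1);q=P[b];print(n,"body z",np.percentile(q[:,2],[1,99]))
    Z=P[...,2];z0=s["eef_pos"][2]
    q=P[near&(Z<z0-.012)&(Z>z0-.045)&(S<90)][:,:];print("stirrup",len(q));
    q2=q[:,:2].astype(np.float32);_,_,ce=cv2.kmeans(q2,2,None,(3,50,1e-5),5,0);print(ce,np.degrees(np.arctan2(*(ce[1]-ce[0])[::-1])))
a=cv2.imread("pics/l2.png")[120:300,200:420];b=cv2.imread("pics/l3.png")[120:300,220:440]
cv2.imwrite("pics/l.png",np.hstack([cv2.resize(x,None,fx=1.8,fy=1.8,interpolation=cv2.INTER_CUBIC) for x in(a,b)]))
E
```

```text
time: 5.4
eef_pos: [0.645, -0.1507, 0.29]
ee_rot: [[0.994, -0.107, 0.003], [-0.107, -0.994, -0.001], [0.003, 0.0, -1.0]]
contact_force: [-0.5, 0.1, -1.7]
width: 0.248
time: 5.9
eef_pos: [0.6445, -0.1506, 0.2871]
ee_rot: [[0.995, 0.103, -0.0], [0.103, -0.995, 0.0], [-0.0, -0.0, -1.0]]
contact_force: [0.3, 0.1, -1.5]
width: 0.25
[[-0.84 -0.38 -1.47]
 [-0.27  0.06 -1.44]
 [-0.58  0.47 -2.41]
 [-0.39 -0.52 -1.57]]
[ 0.64457295 -0.15059702  0.28724447] 0.24785452685657167
scene body z [0.17282648 0.45942344]
stirrup 142
[[ 0.6263351  -0.14953512]
 [ 0.66643685 -0.14634442]] 4.5491543
side body z [0.17062087 0.66465192]
stirrup 74
[[ 0.66285485 -0.14334139]
 [ 0.62469345 -0.14724548]] -174.15869
```

View pics/l.png

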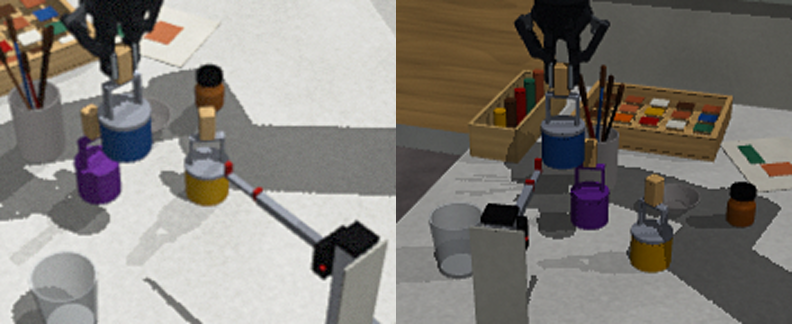

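The tin hangs upright from the grip, with the stirrup facing the hook. It weighs about 1.6 N. I'm aligning it laterally and stopping just short of the tip.

```bash
python3 -m creep '[-3,-4,-2,0,0,0,1,-3,-8,0,0,0,0,1,-3,-14,0,0,0,0,1,0,-18,0,0,0,0,1,0,-20,0,0,0,0,1,0,-20,0,0,0,0,1,0,-20,0,0,0,0,1,0,-18,0,0,0,0,1,0,-14,0,0,0,0,1,0,-8,0,0,0,0,1,0,-4,0,0,0,0,1,0,-2,0,0,0,0,1]' && python3 -m creep '[0,0,0,0,0,0,1,0,0,0,0,0,0,1,0,0,0,0,0,0,1,0,0,0,0,0,0,1]'
python3 - <<'E'
from h import *
f=[]
for i in range(4):
    im,d=grab_frame("side" if i%2 else "scene");f.append(state()["contact_force"][2])
    cv2.imwrite(f"pics/m{i}.png",im);np.save(f"m{i}.npy",d)
s=state();e=s["eef_pos"];print(np.round(f,2),e,s["ee_rot"][:,0])
for i,n in((2,"scene"),(3,"side")):
    P=cloud(n,np.load(f"m{i}.npy"));im=cv2.imread(f"pics/m{i}.png");hsv=cv2.cvtColor(im,cv2.COLOR_BGR2HSV);H,S=hsv[...,0].astype(int),hsv[...,1]
    X,Y,Z=P[...,0],P[...,1],P[...,2]
    near=(np.hypot(X-e[0],Y-e[1])<.05)
    b=near&(H>100)&(H<122)&(S>120)&(Z>.1)&(Z<.25);q=P[b];print(n,"body z",np.percentile(q[:,2],[1,99]))
    q=P[near&(Z<.268)&(Z>.238)&(S<90)];_,_,ce=cv2.kmeans(q[:,:2].astype(np.float32),2,None,(3,50,1e-5),5,0);print("uprights",len(q),ce)
    red=((H<6)|(H>174))&(S>130)&(Z>.2)&(Z<.3)&(abs(X-.615)<.03)&(Y<.12)&(Y>0)
    for m in(red&(Y<.055),red&(Y>.055)):
        q=P[m]; print("red",len(q),np.median(q,0).round(4) if len(q) else 0,np.percentile(q[:,2],98) if len(q) else 0)
a=cv2.imread("pics/m2.png")[140:320,240:440];b=cv2.imread("pics/m3.png")[120:300,220:420]
cv2.imwrite("pics/m.png",np.hstack([cv2.resize(x,None,fx=2,fy=2,interpolation=cv2.INTER_CUBIC) for x in(a,b)]))
E
```

```text
time: 7.1
eef_pos: [0.6197, -0.0018, 0.2894]
ee_rot: [[0.994, 0.106, 0.0], [0.106, -0.994, -0.0], [0.0, 0.0, -1.0]]
contact_force: [0.1, 1.0, -2.4]
width: 0.249
time: 7.43
eef_pos: [0.6199, -0.0031, 0.2892]
ee_rot: [[0.995, 0.105, -0.0], [0.105, -0.995, -0.0], [-0.0, -0.0, -1.0]]
contact_force: [-0.5, -0.1, -1.8]
width: 0.251
[-1.26 -2.09 -2.49 -1.05] [ 0.61984667 -0.0027497   0.28924175] [ 9.94479541e-01  1.04930522e-01 -1.67409065e-04]
scene body z [0.17571404 0.22200422]
uprights 169 [[6.0785413e-01 1.3492255e-02]
 [6.4434469e-01 5.0078065e-04]]
red 24 [0.6188 0.0332 0.2581] 0.2646899735658509
red 17 [0.6132 0.0799 0.2557] 0.2585011309512658
side body z [0.17250968 0.2230558 ]
uprights 74 [[0.6348238  0.01299655]
 [0.5972655  0.00078051]]
red 26 [0.6167 0.0335 0.2575] 0.26435325072900495
red 12 [0.6087 0.0794 0.2569] 0.25899241940469836
```

View pics/m.png

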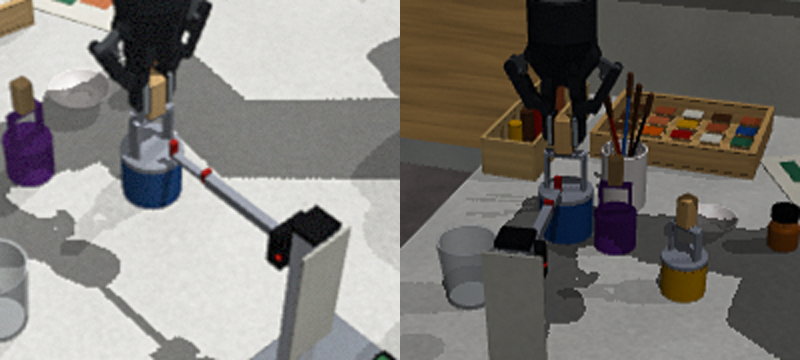

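The hook tip faces the middle of the window, at the right height. I'm advancing 61 mm onto the seat.

```bash
python3 -m creep '[0,-3,0,0,0,0,1,0,-5,0,0,0,0,1,0,-7,0,0,0,0,1,0,-7,0,0,0,0,1,0,-7,0,0,0,0,1,0,-7,0,0,0,0,1,0,-7,0,0,0,0,1,0,-7,0,0,0,0,1,0,-5,0,0,0,0,1,0,-4,0,0,0,0,1,0,-2,0,0,0,0,1,0,0,0,0,0,0,1]'
python3 - <<'E'
from h import *
f=[]
for i in range(12):
    im,d=grab_frame("side" if i%2 else "scene");f.append(state()["contact_force"][2])
    cv2.imwrite(f"pics/n{i%2}.png",im);np.save(f"n{i%2}.npy",d)
s=state();e=s["eef_pos"];print(np.mean(f),np.round(f,1),e)
for i,n in((0,"scene"),(1,"side")):
    P=cloud(n,np.load(f"n{i}.npy"));im=cv2.imread(f"pics/n{i}.png");hsv=cv2.cvtColor(im,cv2.COLOR_BGR2HSV);H,S=hsv[...,0].astype(int),hsv[...,1]
    X,Y,Z=P[...,0],P[...,1],P[...,2]
    red=((H<6)|(H>174))&(S>130)&(Z>.2)&(Z<.3)&(abs(X-.615)<.03)&(Y<.12)&(Y>0)
    for m in(red&(Y<.055),red&(Y>.055)):
        q=P[m]; print(n,"red",len(q),np.median(q,0).round(4) if len(q) else 0)
a=cv2.imread("pics/n0.png")[140:320,240:440];b=cv2.imread("pics/n1.png")[120:300,220:420]
cv2.imwrite("pics/n.png",np.hstack([cv2.resize(x,None,fx=2,fy=2,interpolation=cv2.INTER_CUBIC) for x in(a,b)]))
E
```

```text
time: 8.63
eef_pos: [0.6134, 0.0587, 0.2893]
ee_rot: [[0.994, 0.106, -0.0], [0.106, -0.994, 0.0], [-0.0, -0.0, -1.0]]
contact_force: [-0.2, 0.7, -1.8]
width: 0.249
-1.9554067390290149 [-2.5 -1.9 -2.3 -2.5 -1.8 -1.4 -1.8 -1.9 -2.  -1.5 -1.8 -2.1] [0.61342443 0.05818199 0.28932085]
scene red 10 [0.6187 0.0327 0.2611]
scene red 20 [0.614  0.0786 0.2565]
side red 13 [0.6164 0.0344 0.2538]
side red 13 [0.6084 0.0796 0.2567]
```

View pics/n.png

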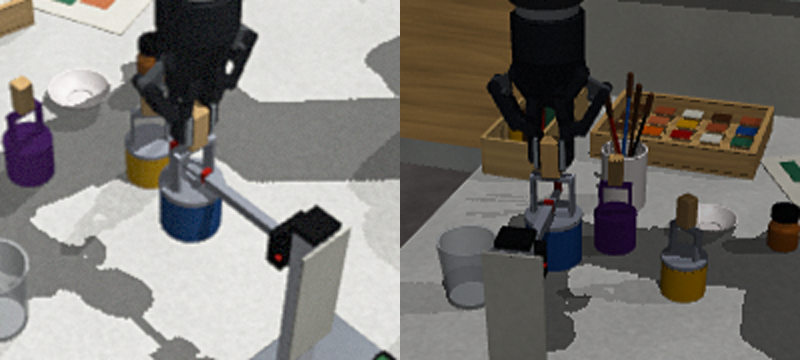

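The strap is now between the tip and the shoulder, over the seat. The load is about 1.95 N, which should sink the hook about 24 mm. I'm lowering slowly.

```bash
python3 -m creep '[0,0,1,0,0,0,1,0,0,2,0,0,0,1,0,0,3,0,0,0,1,0,0,3,0,0,0,1,0,0,2,0,0,0,1,0,0,2,0,0,0,1,0,0,1.5,0,0,0,1,0,0,1,0,0,0,1,0,0,1,0,0,0,1,0,0,1,0,0,0,1,0,0,1,0,0,0,1,0,0,1,0,0,0,1]' && python3 -m creep '[0,0,1,0,0,0,1,0,0,1,0,0,0,1,0,0,1,0,0,0,1,0,0,1,0,0,0,1,0,0,1,0,0,0,1,0,0,1,0,0,0,1,0,0,1,0,0,0,1,0,0,1,0,0,0,1,0,0,1,0,0,0,1,0,0,1,0,0,0,1,0,0,1,0,0,0,1,0,0,1,0,0,0,1]' && python3 -m creep '[0,0,1,0,0,0,1,0,0,1,0,0,0,1,0,0,1,0,0,0,1,0,0,1,0,0,0,1,0,0,1,0,0,0,1,0,0,1,0,0,0,1,0,0,1,0,0,0,1,0,0,1,0,0,0,1,0,0,0.5,0,0,0,1,0,0,0,0,0,0,1]'
cat > chk.py <<'E'
from h import *
f=[]
for i in range(14):
    im,d=grab_frame("side" if i%2 else "scene");f.append(state()["contact_force"])
    cv2.imwrite(f"pics/k{i%2}.png",im);np.save(f"k{i%2}.npy",d)
s=state();e=s["eef_pos"];print(np.mean(f,0).round(2),np.round(f,1)[:,2],e,s["time"])
for i,n in((0,"scene"),(1,"side")):
    P=cloud(n,np.load(f"k{i}.npy"));im=cv2.imread(f"pics/k{i}.png");hsv=cv2.cvtColor(im,cv2.COLOR_BGR2HSV);H,S=hsv[...,0].astype(int),hsv[...,1]
    X,Y,Z=P[...,0],P[...,1],P[...,2]
    red=((H<6)|(H>174))&(S>130)&(Z>.12)&(Z<.3)&(abs(X-.615)<.03)&(Y<.12)&(Y>0)
    for m in(red&(Y<.055),red&(Y>.055)):
        q=P[m]; print(n,"red",len(q),np.median(q,0).round(4) if len(q) else 0)
    b=(np.hypot(X-.613,Y-.058)<.05)&(H>100)&(H<122)&(S>120)&(Z>.05)&(Z<.25);q=P[b];print(n,"body z",np.percentile(q[:,2],[1,50,99]),np.median(q[:,:2],0))
a=cv2.imread("pics/k0.png")[140:320,240:440];b=cv2.imread("pics/k1.png")[120:300,220:420]
cv2.imwrite("pics/k.png",np.hstack([cv2.resize(x,None,fx=2,fy=2,interpolation=cv2.INTER_CUBIC) for x in(a,b)]))
E
python3 chk.py
```

```text
time: 10.23
eef_pos: [0.6134, 0.0583, 0.2698]
ee_rot: [[0.994, 0.105, 0.0], [0.105, -0.994, 0.0], [0.0, -0.0, -1.0]]
contact_force: [0.6, 0.4, -1.5]
width: 0.247
time: 11.23
eef_pos: [0.6134, 0.0583, 0.2577]
ee_rot: [[0.994, 0.105, 0.0], [0.105, -0.994, 0.0], [0.0, -0.0, -1.0]]
contact_force: [0.1, 0.3, -0.7]
width: 0.248
time: 12.07
eef_pos: [0.6134, 0.0582, 0.2492]
ee_rot: [[0.994, 0.105, -0.0], [0.105, -0.994, 0.0], [-0.0, -0.0, -1.0]]
contact_force: [-0.6, -0.1, -0.7]
width: 0.251
[-0.14 -0.17 -0.71] [-0.8 -1.1 -0.2 -0.4 -0.8 -0.7 -1.  -1.  -0.5 -1.1 -0.9 -0.8 -0.8  0. ] [0.61343291 0.05825853 0.2493134 ] 12.7667
scene red 0 0
scene red 18 [0.6135 0.0795 0.2402]
scene body z [0.13663809 0.16047527 0.18219033] [0.63246048 0.08346997]
side red 0 0
side red 17 [0.6103 0.0798 0.2405]
side body z [0.13297255 0.15861011 0.18492849] [0.59316778 0.08296878]
```

The hook has sunk 16 mm (1.3 N) and 0.7 N is still on the wrist. The two add up to about 2 N, so roughly 8.5 mm remains.

```bash
python3 -m creep '[0,0,0.7,0,0,0,1,0,0,1,0,0,0,1,0,0,1,0,0,0,1,0,0,1,0,0,0,1,0,0,1,0,0,0,1,0,0,1,0,0,0,1,0,0,1,0,0,0,1,0,0,0.8,0,0,0,1,0,0,0.5,0,0,0,1,0,0,0,0,0,0,1,0,0,0,0,0,0,1]'; python3 chk.py;python3 chk.py
```

```text
time: 13.68
eef_pos: [0.6134, 0.0583, 0.2413]
ee_rot: [[0.994, 0.105, -0.0], [0.105, -0.994, 0.0], [-0.0, -0.0, -1.0]]
contact_force: [-0.3, 0.3, 0.2]
width: 0.25
[-0.27  0.08 -0.17] [-0.8 -0.6  0.8  0.6 -0.6  0.1 -0.2 -0.7 -0.8 -0.1 -0.2  0.1 -0.3  0.2] [0.61342892 0.05826711 0.24128037] 14.3833
scene red 0 0
scene red 17 [0.6122 0.0781 0.2327]
scene body z [0.12830934 0.15205611 0.17406727] [0.63233109 0.08350838]
side red 0 0
side red 14 [0.6107 0.0802 0.2331]
side body z [0.1264738  0.15121336 0.17657682] [0.59333322 0.08309782]
[-0.13  0.08  0.05] [ 0.5  0.  -0.1 -0.2  0.4 -0.   0.1 -0.2 -0.2 -0.1 -1.2  1.1  0.3  0.3] [0.6134028  0.05827933 0.24131042] 15.0833
scene red 0 0
scene red 18 [0.614  0.0783 0.2318]
scene body z [0.12939912 0.15218917 0.17394825] [0.63262404 0.08366821]
side red 0 0
side red 14 [0.6108 0.0802 0.2333]
side body z [0.12667108 0.15165989 0.17646337] [0.59313829 0.08287786]
```

Balanced: the force is 0 ± 0.1 N and the sink is about 24 mm. I'm opening gently.

```bash
python3 -m creep '[0,0,0,0,0,0,0.48,0,0,0,0,0,0,0.44,0,0,0,0,0,0,0.4,0,0,0,0,0,0,0.36,0,0,0,0,0,0,0.3,0,0,0,0,0,0,0.2,0,0,0,0,0,0,0.1,0,0,0,0,0,0,0,0,0,0,0,0,0,-0.1,0,0,0,0,0,0,-0.1,0,0,0,0,0,0,-0.1]'; python3 chk.py
```

```text
time: 16.0
eef_pos: [0.6134, 0.0583, 0.2413]
ee_rot: [[0.994, 0.105, -0.0], [0.105, -0.994, 0.0], [-0.0, -0.0, -1.0]]
contact_force: [0.5, 0.1, -0.6]
width: 0.55
[ 0.12  0.14 -0.05] [-0.6 -0.3 -0.2  0.2 -0.8  0.4  0.4  0.7 -0.6 -0.1 -0.4 -0.   0.7  0. ] [0.61341769 0.05827771 0.24130983] 16.7
scene red 0 0
scene red 17 [0.613  0.0787 0.2331]
scene body z [0.12886372 0.15296027 0.17514625] [0.63308095 0.0842135 ]
side red 0 0
side red 13 [0.6097 0.0804 0.2343]
side body z [0.12651641 0.15142259 0.17704365] [0.59323391 0.08299326]
```

View pics/k.png

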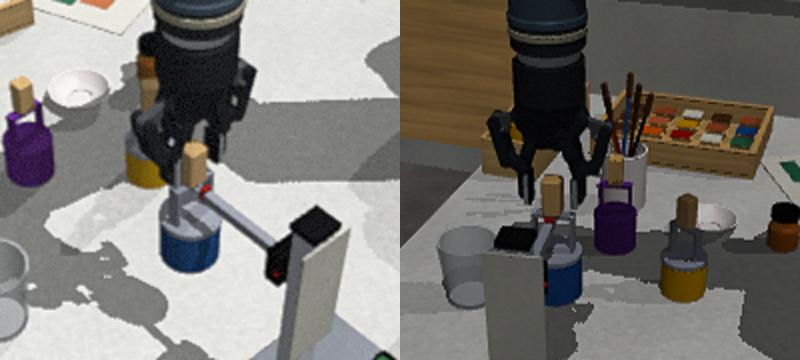

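It is released and hanging on the hook (strap near the shoulder at k.png (205,190)), with the fingers clear either side of the grip. I'm rising straight up, then moving above the button with the jaws shut.

```bash
python3 -m creep '[0,0,-2,0,0,0,-0.1,0,0,-4,0,0,0,-0.1,0,0,-8,0,0,0,-0.1,0,0,-12,0,0,0,-0.1,0,0,-14,0,0,0,-0.1,0,0,-16,0,0,0,-0.1,0,0,-16,0,0,0,-0.1,0,0,-16,0,0,0,-0.1,0,0,-16,0,0,0,-0.1,0,0,-12,0,0,0,-0.1,0,0,-6,0,0,0,-0.1,0,0,0,0,0,0,-0.1]' && python3 -m creep '[-4,-10,0,0,0,0,1,-7,-20,0,0,0,0,1,-8,-24,0,0,0,0,1,-8,-24,0,0,0,0,1,-8,-24,0,0,0,0,1,-8,-24,0,0,0,0,1,-8,-24,0,0,0,0,1,-8,-24,0,0,0,0,1,-8,-24,0,0,0,0,1,-8,-24,0,0,0,0,1,-8,-22,0,0,0,0,1,-6,-16,0,0,0,0,1]' && python3 -m creep '[-3.7,-7.8,0,0,0,0,1,0,0,0,0,0,0,1,0,0,0,0,0,0,1]'
python3 - <<'E'
from h import *
s=state();im,d=grab_frame("wrist");c=get_calibration("wrist");K=c["camera_matrix"];M=np.array(c["mount"])
v,u=np.mgrid[:480,:640];a=u-K[0,2];b=v-K[1,2];r=np.hypot(a,b)+1e-9;th=r/K[0,0]
p=np.stack([a/r*np.tan(th)*d,b/r*np.tan(th)*d,d],-1)
P=(p@M[:3,:3].T+M[:3,3])@s["ee_rot"].T+s["eef_pos"]
hsv=cv2.cvtColor(im,cv2.COLOR_BGR2HSV)
m=(hsv[...,0]>45)&(hsv[...,0]<80)&(hsv[...,1]>140)&(abs(P[...,0]-.49)<.04)&(abs(P[...,1]-.315)<.04)&(P[...,2]>.034)
q=P[m];print(len(q),cv2.minEnclosingCircle((q[:,:2]*1000).astype(np.float32)),np.median(q,0))
print(s["eef_pos"],s["width"])
E
python3 chk.py
```

```text
time: 17.7
eef_pos: [0.6139, 0.0583, 0.3651]
ee_rot: [[0.994, 0.105, 0.003], [0.105, -0.994, 0.0], [0.003, -0.0, -1.0]]
contact_force: [0.9, 0.0, -0.1]
width: 0.552
time: 18.7
eef_pos: [0.4956, 0.3093, 0.3624]
ee_rot: [[0.994, 0.107, -0.002], [0.107, -0.994, -0.0], [-0.002, 0.0, -1.0]]
contact_force: [1.2, 0.5, -0.2]
width: 0.003
time: 18.95
eef_pos: [0.4926, 0.3148, 0.3629]
ee_rot: [[0.994, 0.106, -0.001], [0.106, -0.994, -0.001], [-0.001, 0.001, -1.0]]
contact_force: [-0.2, 0.3, -0.0]
width: -0.001
398 ((489.59698486328125, 312.19158935546875), 14.555794715881348) [0.48959926 0.31227922 0.04067745]
[0.49257768 0.31477699 0.36291047] -0.000998918822176829
[-0.16  0.11  0.3 ] [ 0.3  0.3 -0.4 -0.1 -0.2  0.3  1.   0.  -0.2  0.5  0.1  1.1  0.7  0.9] [0.49300365 0.31477175 0.36334081] 19.7
scene red 24 [0.6186 0.0334 0.2358]
scene red 19 [0.6145 0.0775 0.2317]
scene body z [0.12861096 0.1523672  0.1745192 ] [0.63345596 0.08340188]
side red 0 0
side red 14 [0.6111 0.0797 0.2333]
side body z [0.12644543 0.15199588 0.17676704] [0.59352566 0.08287533]
```

View pics/k0.png

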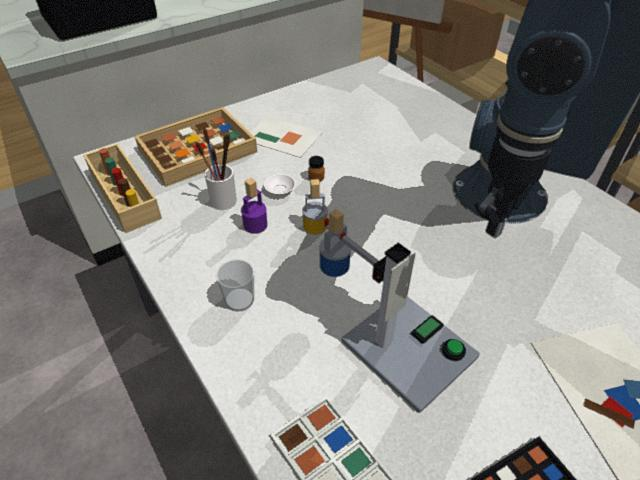

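The tin hangs still at (335,250) with the shoulder steady at 0.232, and the bystanders are in place. The wrist view puts the button within 4 mm of the first estimate, so I'm using the mean and descending.

```bash
python3 -m creep '[-1.8,1.1,8,0,0,0,1,0,0,16,0,0,0,1,0,0,25,0,0,0,1,0,0,32,0,0,0,1,0,0,35,0,0,0,1,0,0,35,0,0,0,1,0,0,35,0,0,0,1,0,0,35,0,0,0,1,0,0,32,0,0,0,1,0,0,25,0,0,0,1,0,0,16,0,0,0,1,0,0,10,0,0,0,1]' && python3 -m creep '[0,0,6,0,0,0,1,0,0,3,0,0,0,1,0,0,0,0,0,0,1,0,0,0,0,0,0,1,0,0,0,0,0,0,1]' ; python3 chk.py
```

```text
time: 20.7
eef_pos: [0.4902, 0.3129, 0.0571]
ee_rot: [[0.994, 0.106, -0.003], [0.106, -0.994, -0.002], [-0.003, 0.001, -1.0]]
contact_force: [-0.7, 0.4, 0.2]
width: 0.0
time: 21.12
eef_pos: [0.4919, 0.3139, 0.0514]
ee_rot: [[0.994, 0.105, 0.001], [0.105, -0.994, 0.001], [0.002, -0.001, -1.0]]
contact_force: [0.6, 0.3, 1.3]
width: -0.0
[-0.2   0.02  0.1 ] [ 0.6  1.  -0.3  0.6 -0.1  0.9 -0.7 -0.2 -0.2  0.1  0.4 -0.7 -0.5  0.3] [0.49128929 0.31352838 0.05029607] 21.8167
scene red 22 [0.6182 0.0331 0.2355]
scene red 17 [0.6127 0.0785 0.2316]
scene body z [0.12847507 0.15211006 0.17474624] [0.63229397 0.08378622]
side red 0 0
side red 0 0Traceback (most recent call last):
  File "chk.py", line 13, in <module>
    b=(np.hypot(X-.613,Y-.058)<.05)&(H>100)&(H<122)&(S>120)&(Z>.05)&(Z<.25);q=P[b];print(n,"body z",np.percentile(q[:,2],[1,50,99]),np.median(q[:,:2],0))
                                                                                                    ~~~~~~~~~~~~~^^^^^^^^^^^^^^^^^^
    return _quantile_unchecked(
        a, q, axis, out, overwrite_input, method, keepdims, weights)
    return _ureduce(a,
                    func=_quantile_ureduce_func,
    ...<5 lines>...
                    overwrite_input=overwrite_input,
                    method=method)
    r = func(a, **kwargs)
    result = _quantile(arr,
                       quantiles=q,
    ...<2 lines>...
                       out=out,
                       weights=wgt)
    slices_having_nans = np.isnan(arr[-1, ...])
                                  ~~~^^^^^^^^^
IndexError: index -1 is out of bounds for axis 0 with size 0
```

(The side view is only blocked by the arm.) Now I'm pressing slowly.

```bash
python3 -m creep '[0,0,3,0,0,0,1,0,0,3,0,0,0,1,0,0,2,0,0,0,1,0,0,2,0,0,0,1,0,0,1,0,0,0,1,0,0,1,0,0,0,1,0,0,1,0,0,0,1,0,0,1,0,0,0,1,0,0,1,0,0,0,1,0,0,0.5,0,0,0,1,0,0,0,0,0,0,1]'
```

```text
time: 22.73
eef_pos: [0.4912, 0.3135, 0.0348]
ee_rot: [[0.994, 0.105, -0.0], [0.105, -0.994, 0.0], [-0.0, -0.0, -1.0]]
contact_force: [-2.1, -0.8, 5.0]
width: 0.007
```

```bash
python3 -m creep '[0,0,0.5,0,0,0,1,0,0,0,0,0,0,1]'; python3 -m creep '[0,0,0.5,0,0,0,1,0,0,0,0,0,0,1]'
```

```text
time: 22.9
eef_pos: [0.4911, 0.3135, 0.0343]
ee_rot: [[0.994, 0.105, -0.0], [0.105, -0.994, -0.0], [-0.0, -0.0, -1.0]]
contact_force: [-3.2, -1.4, 4.0]
width: 0.001
time: 23.07
eef_pos: [0.4912, 0.3135, 0.0341]
ee_rot: [[0.994, 0.105, -0.0], [0.105, -0.994, 0.0], [-0.0, -0.0, -1.0]]
contact_force: [-3.3, -2.5, 5.8]
width: -0.004
```

```bash
python3 -m creep '[0,0,0.7,0,0,0,1,0,0,0,0,0,0,1]'; python3 -m creep '[0,0,0.7,0,0,0,1,0,0,0,0,0,0,1,0,0,0,0,0,0,1]'
```

```text
time: 23.23
eef_pos: [0.4912, 0.3135, 0.0339]
ee_rot: [[0.994, 0.105, 0.0], [0.105, -0.994, 0.0], [0.0, -0.0, -1.0]]
contact_force: [-4.0, -3.2, 13.1]
width: -0.002
time: 23.48
eef_pos: [0.4913, 0.3135, 0.0338]
ee_rot: [[0.994, 0.105, 0.001], [0.105, -0.994, 0.001], [0.001, -0.0, -1.0]]
contact_force: [-5.9, -3.5, 19.5]
width: -0.001
```

The force jumps to 19.5 N while the height stays at 33.8 mm, so the button is fully in. I'm lifting off and checking.

```bash
python3 -m creep '[0,0,-1.5,0,0,0,1,0,0,-2,0,0,0,1,0,0,-3,0,0,0,1,0,0,-6,0,0,0,1,0,0,-12,0,0,0,1,0,0,-20,0,0,0,1,0,0,-28,0,0,0,1,0,0,-30,0,0,0,1,0,0,-30,0,0,0,1,0,0,-30,0,0,0,1,0,0,-30,0,0,0,1,0,0,-30,0,0,0,1]' && python3 -m creep '[0,0,-30,0,0,0,1,0,0,-20,0,0,0,1,0,0,-10,0,0,0,1,0,0,0,0,0,0,1,0,0,0,0,0,0,1,0,0,0,0,0,0,1]'; python3 chk.py
python3 - <<'E'
from h import *
A=cv2.imread("pics/scene0.png");im=cv2.imread("pics/k0.png");P=cloud("scene",np.load("k0.npy"));P0=cloud("scene",np.load("scene0.npy"))
for n,I,Q in(("0",A,P0),("now",im,P)):
    h=cv2.cvtColor(I,cv2.COLOR_BGR2HSV);H,S=h[...,0],h[...,1];Z=Q[...,2];box=np.zeros(Z.shape,bool);box[330:370,435:475]=1
    print(n,"button top z",np.median(Z[box&(H>45)&(H<80)&(S>150)]))
    w=(H>17)&(H<32)&(S>150)&(Z>.005)&(Z<.06)&(abs(Q[...,0]-.51)<.06)&(abs(Q[...,1]+.16)<.06);print("yellow",np.median(Q[w],0))
cv2.imwrite("pics/fin.png",im[80:400,150:550])
E
```

```text
time: 24.48
eef_pos: [0.4914, 0.3136, 0.2568]
ee_rot: [[0.994, 0.105, 0.001], [0.105, -0.994, 0.001], [0.001, -0.001, -1.0]]
contact_force: [0.9, 0.5, 0.2]
width: 0.002
time: 24.98
eef_pos: [0.4912, 0.3134, 0.3138]
ee_rot: [[0.994, 0.105, -0.001], [0.105, -0.994, -0.001], [-0.001, 0.0, -1.0]]
contact_force: [-0.5, -0.1, 0.0]
width: 0.0
[ 0.02  0.13 -0.04] [-0.9 -0.1 -0.2  0.  -0.2  0.2  0.3 -0.   0.5  0.   0.3 -0.   0.1 -0.6] [0.49131163 0.31350908 0.31496241] 25.6833
scene red 21 [0.6192 0.0331 0.2357]
scene red 19 [0.6144 0.0789 0.2327]
scene body z [0.12784634 0.15284023 0.17464911] [0.63296706 0.08355957]
side red 0 0
side red 0 0
side body z [0.12719358 0.14784744 0.17668571] [0.59941003 0.08673459]
0 button top z 0.03810251096660148
yellow [ 0.52695269 -0.14842612  0.02736333]
now button top z 0.03767286632503921
yellow [ 0.52811058 -0.14872939  0.02854705]
```

View pics/fin.png

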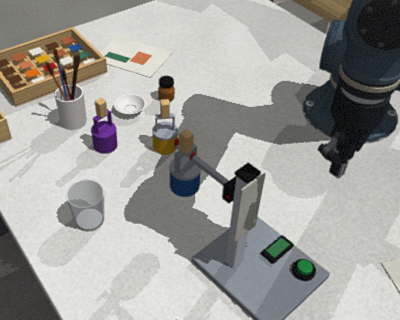

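The crop shows the tin hanging at (185,175), the button out at (303,267), the robot clear of everything and the bystanders in place. Handing in.

```bash
python3 -c "from rig import job_done;print(job_done())"
```

```text
the job is handed in; nothing more can be done
None
```

The blue canister is hanging still on the red-tipped hook. The hold button was pressed fully in and is out again, and I handed the job in at about 26 s. No verdict was reported.

- **Hanging:** I carried the canister in over the hook tip and lowered it slowly until the wrist force was 0 ± 0.1 N, then opened the jaws gently. The hook has sunk about 24 mm, which puts the load at about 2 N (0.2 kg), and its height stayed steady to about 1 mm between checks after release. I checked this only from pictures about a second apart and had no direct reading of the hook's speed.
- **Button:** The tool stopped at 33.8 mm while the force rose to 19.5 N, so the button was at its stop. The sideways force also reached about 6 N during the press. The button's top now measures 37.7 mm, against 38.1 mm at the start.
- **Surroundings:** The robot touches nothing, with wrist force near 0 and the tool about 0.27 m above the button. The yellow canister measures within 2 mm of where it started. The other bystanders were checked only by eye in the last picture, and they look unmoved.
- **Failed checks:** The side camera could not see the hook's red marks in the last check, because the arm had blocked its view during the button press. The final hook height therefore comes from the scene camera alone.

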